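# Refill and lock the dosing-cup dispenser

## Task

Refill the dosing-cup dispenser: take the yellow dust cap off its grey tube, nest all the blue cups that are there upright, one in another, fully home in the tube, and put the cap back on, seated on the topmost cup. Then take the red-handled pin from its holder and lock the dispenser with it: put the tip into the slot in the white housing, slide it along until it drops into the hidden hole, and push it fully home; let go of it there and leave the other things on the worktop alone.

Things in the scene. Friction and masses are not known exactly. Their poses are not given: they have to be found in the camera images.
- dispenser: Dosing-cup dispenser, fixed on the worktop: dark base plate 262 x 84 x 12 mm; at its -x end a white housing 146 x 70 mm, top 60 mm above the worktop; at its +x end an open grey tube. Origin on the worktop, x along the length from housing to tube, z up. Tube axis at x = +67 mm, slot middle at x = -68 mm, both at y = 0.
- tube_mouth (a point): Centre of the grey tube's open top, 62 mm above the worktop; dispenser axes. Bore 59 mm, outside 68 mm, 50 mm deep. A cup goes in until its step rests on the tube's rim (underside then 47 mm below this point); each further cup nests in the one below and stands 27 mm higher. At the start the dust cap closes the tube.
- slot_mid (a point): Middle of the slot in the housing's cover, at cover top; dispenser axes. Slot 52 mm along x, 16 mm wide; brush lips hide its inside but do not resist. 14 mm down lies a flat immovable steel slide with one unseen 16 mm hole on the slot's centre line, up to 19 mm either way from the middle. In it the pin sinks until its flange is on the cover (tip 42 mm down); elsewhere the tip stops 14 mm down.
- pin_holder: Fixed grey block 64 x 64 x 46 mm with an upright 15 mm hole through its middle, in which the locking pin stands at the start. Origin at the centre of its underside on the worktop. (Fixed round the work: a flat metal bar 9 to 12 mm high along y at x = 0.42 to 0.45 m, ending at y = -0.20; a tablet computer behind x = 0.57 m from y = 0.17 m leftwards; the worktop ends at y = -0.36 m.)
- lock_pin: Locking pin, 94 mm long, 0.09 kg: steel shank 12 mm thick, 42 mm long, tapered tip (5 mm wide); flange 28 mm across, 6 mm thick; red square handle 24 x 24 mm from 48 to 94 mm above the tip. Origin at the tip, z up towards the handle, x and y square to the handle's faces. At the start it stands in its holder, flange on the block, tip 4 mm above the worktop.
- pin_tip (a point): The tip of the locking pin (same point as its origin).
- dust_cap: Yellow dust cap, 0.08 kg: plug 54 mm wide (44 at the bottom), 14 mm high; flange 68 mm across, 6 mm thick; round knob 28 mm across from 20 to 52 mm above the bottom. Origin at the centre of the plug's bottom, z up. Seated, its flange rests on the rim of the tube (start) or of the topmost cup. It can stand on its plug on the worktop.
- cup_0: Blue plastic dosing cup, hollow, 74 mm tall, 0.12 kg, weighted foot; all alike. Body 38 mm wide at the bottom, widening to 54; from 47 mm up to the rim a straight collar, 64 mm outside, 59 mm inside, whose lower edge is the step that rests on the rim below. Origin at the centre of its underside, z up; upright on the worktop at the start. Two to four cups are present.
- cup_1: Blue plastic dosing cup, hollow, 74 mm tall, 0.12 kg, weighted foot; all alike. Body 38 mm wide at the bottom, widening to 54; from 47 mm up to the rim a straight collar, 64 mm outside, 59 mm inside, whose lower edge is the step that rests on the rim below. Origin at the centre of its underside, z up; upright on the worktop at the start. Two to four cups are present.
- cup_2: Blue plastic dosing cup, hollow, 74 mm tall, 0.12 kg, weighted foot; all alike. Body 38 mm wide at the bottom, widening to 54; from 47 mm up to the rim a straight collar, 64 mm outside, 59 mm inside, whose lower edge is the step that rests on the rim below. Origin at the centre of its underside, z up; upright on the worktop at the start. Two to four cups are present.
- cup_3: Blue plastic dosing cup, hollow, 74 mm tall, 0.12 kg, weighted foot; all alike. Body 38 mm wide at the bottom, widening to 54; from 47 mm up to the rim a straight collar, 64 mm outside, 59 mm inside, whose lower edge is the step that rests on the rim below. Origin at the centre of its underside, z up; upright on the worktop at the start. Two to four cups are present.
- stapler: Bystander: a blue stapler, loose on the worktop. Leave it alone.
- ink_pad: Bystander: a dark blue ink pad, loose on the worktop. Leave it alone.
- name_stamp: Bystander: a red upright name stamp, 62 mm tall, loose on the worktop. Leave it alone.
- marker_b: Bystander: a black and white marker pen, loose on the worktop. Leave it alone.

How it is judged:
By the outcome, as a careful person would: the job done as asked, in the order asked, and still so for the second after the job is handed in, with the robot touching nothing.
Of cup_0, cup_1, cup_2, cup_3 only 2 to 4 are there at a start; the rules pass over those that are not, and their reading is None.
At some moment in a run one of cup_0, cup_1, cup_2, cup_3 may be knocked a few centimetres aside while the robot is not near it.
It also fails if it takes over 210 s, if anything falls off the work surface, if the arm or the gripper's body presses on something with over 40 N, if the wrist force passes 120 N, or if a joint passes its speed limit or range.

## Robot

A 6-joint arm with a two-finger parallel gripper is mounted at the origin on a cart in front of the work surface, level with it; the furniture and walls round the work are solid. World frame = base frame: x ahead of the robot, y to its left, z up, the work surface at z = 0. Lengths are in m, angles in degrees, forces in N, time in s.
With the tool pointing down it reaches from about 0.3 to 0.75 m from the base axis. Payload 8.5 kg.
Tool frame: the origin (TCP) lies on the centre line of the jaws, within the pads' length; the fingertips stand 11 mm ahead of it and the grasp point (between the pads) lies 8 mm behind it; z points along the fingers, y is the line along which they close (so a half turn about z gives the same grasp; the last joint's range is limited). The gripper opens to 85 mm and grips with 20 to 120 N. Pads are 22 mm wide; open, the fingers measure 114 mm over their backs; the gripper's body (76 mm by 85 mm) begins 54 mm behind the grasp point. The pads swing forward as they close: fully open they stand 13 mm farther back than shut.
Start: joints at [64.842, 21.807, 74.336, -0, 83.858, -12.336], TCP at [0.122, 0.536, 0.242] pointing down, gripper open.
Joint ranges: [-178.18, 178.18], [-50.72, 133.34], [12.68, 142.11], [-81.47, 261.47], [9.98, 163.14], [-165.26, 165.26]. Speed limits (degrees/s): [136.94, 136.94, 180, 180, 180, 180].

## Interface

Orientations are given as a 3x3 rotation matrix whose columns are the frame's x, y, z axes.
In Python, from rig import env gives the robot as it stands.
- The arm moves only by the shell command python3 nudge.py [FORCE], which reads ROWS from standard input. ROWS is a JSON list of rows, 1 to 10 of them, each an object with the fields tx, ty, tz (the shift in shares of the most that a row can go, 1 being 50 mm), turn (a turn about the tool's z in units of 5 degrees), jaw (the finger opening in m); a field left out counts as zero (the opening has to be given); each row shifts and turns the commanded pose from where the row before left it, along the tool's axes as they then stand; what a row does not reach is not made up. A row lasts 1/10 s, in which the tool goes at most 0.05 m and 8.59 degrees, less where a joint would pass 70% of its speed; a pose out of reach is approached as far as the arm can. The fingers move at their own pace and stop on an object; FORCE is the grip in N (left out, the last holds). Time passes only in rows, so rows that do not move let the fingers close. It prints the time, the measured TCP pose, the force, the opening and the grip force at its end. Input that does not fit is refused with a message, and nothing moves.
- env.observe(): the state, without advancing time (a new reading comes with each control period).
- env.get_image(name): name is "scene" or "top"; returns a dict with "pixels" (420x560x3 uint8, red, green, blue), "K" (3x3 intrinsics, pixels), "distortion" ([k1, k2, p1, p2, k3] as OpenCV has them; the pictures are not rectified), "extrinsics" (4x4, takes a point from world to camera coordinates). Camera axes: x right, y down, z forward; pixel columns grow to the right and rows downward; lengths in m; the calibration is good to about 2 mm. A picture is of the moment at which its call begins. There is no depth.
- env.close_job(): hands the job in; it is judged then, once.
The state is a dict: "time_s": time; "q": joint angles; "qvel": joint speeds; "joint_efforts": joint torques, N m; "position": TCP position; "tool_rot": TCP orientation; "ft_force": force on the tool from outside, world axes, zero at the start; "wrist_torque": the same for the moment, N m; "grip_width": finger opening in m; "gripper_force": force on a finger pad.
Only numpy, scipy, OpenCV 4.12 (cv2) and the standard library are available. Lean on these libraries where they do the work, as an engineer would, in place of code of your own. Each camera call takes 0.05 s, during which the arm holds its last target. There are 200 camera calls.

## Working session

There is one attempt and no reset: what is moved stays moved. The work goes in short steps, Python scripts to look and compute and a shell command to move; the robot and the scene stay as the last step left them, time stands still between calls to the robot, and variables do not carry over. Pictures are saved under pics/ and viewed, at most 14 in all, crops included, and the job is handed in when it is done.

```bash
ls; mkdir -p pics
python3 - <<'E'
from rig import env
import cv2,numpy as np
s=env.observe()
for k in s: print(k,np.round(s[k],4).tolist())
for n in ("scene","top"):
    d=env.get_image(n); cv2.imwrite(f"pics/{n}0.png",d["pixels"][:,:,::-1]); print(n,d["K"],d["distortion"],np.round(d["extrinsics"],4).tolist())
E
```

```text
nudge.py
pics
rig.py
time_s 0.0
q [64.8428, 21.842, 74.3861, -0.0002, 83.8578, -12.3362]
qvel [-0.156, 0.0452, -0.1107, -0.0058, -0.0338, 0.1313]
joint_efforts [-0.0006, -44.8459, -23.1282, -0.0001, 0.0047, -0.0]
position [0.1219, 0.536, 0.2417]
tool_rot [[-0.9751, 0.2219, -0.0006], [0.2219, 0.9751, -0.0014], [0.0003, -0.0015, -1.0]]
ft_force [0.8803, -0.4724, -0.7058]
wrist_torque [0.0159, 0.0066, 0.0478]
gripper_force 0.0
grip_width 0.0852
scene [[464.4349197    0.         281.18526409]
 [  0.         464.4349197  211.74361598]
 [  0.           0.           1.        ]] [-0.06068866  0.          0.          0.          0.        ] [[0.823, -0.5681, -0.0013, -0.3964], [-0.2945, -0.4247, -0.8561, 0.2443], [0.4858, 0.7049, -0.5169, 0.8212], [0.0, 0.0, 0.0, 1.0]]
top [[400.76570052   0.         274.42763806]
 [  0.         400.76570052 213.29289603]
 [  0.           0.           1.        ]] [-0.07201154  0.          0.          0.          0.        ] [[0.0258, -0.9995, 0.0153, 0.0481], [-0.9977, -0.0267, -0.0618, 0.5279], [0.0622, -0.0137, -0.998, 1.1605], [0.0, 0.0, 0.0, 1.0]]
```

View pics/scene0.png

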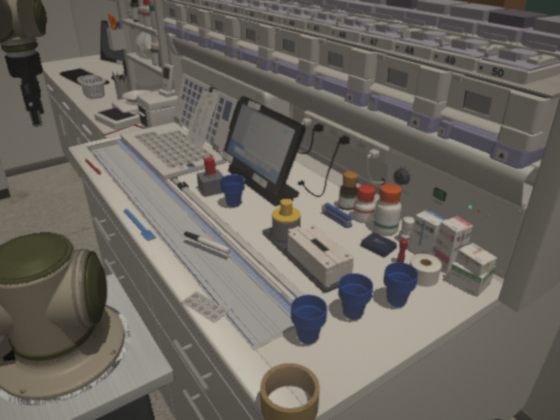

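View pics/top0.png

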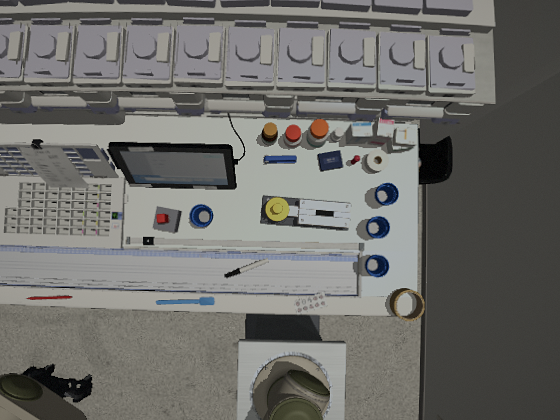

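Four blue cups: in top at (387,193), (377,227), (376,265), (202,216); cap at (277,208), housing to its right, and the pin in its holder at (165,217). The scene view agrees: cups at (400,285), (355,297), (309,318), (233,187); cap at (286,210), pin at (210,165).

```bash
cat > h.py <<'E'
from rig import env
import cv2,numpy as np
from scipy.optimize import least_squares
def grab(n,save=None):
    d=env.get_image(n)
    if save: cv2.imwrite(f"pics/{save}.png",d["pixels"][:,:,::-1])
    d["hsv"]=cv2.cvtColor(d["pixels"],cv2.COLOR_RGB2HSV); return d
def rays(d,px):
    u=cv2.undistortPoints(np.float64(px).reshape(-1,1,2),d["K"],np.float64(d["distortion"])).reshape(-1,2)
    E=d["extrinsics"];R=E[:3,:3];o=-R.T@E[:3,3]
    v=np.c_[u,np.ones(len(u))]@R; return o,v/np.linalg.norm(v,axis=1)[:,None]
def plane(d,px,z):
    o,v=rays(d,px); return o+v*((z-o[2])/v[:,2])[:,None]
def proj(d,P):
    E=d["extrinsics"]; r,_=cv2.Rodrigues(E[:3,:3])
    return cv2.projectPoints(np.float64(P).reshape(-1,1,3),r,E[:3,3],d["K"],np.float64(d["distortion"]))[0].reshape(-1,2)
def tri(a,pa,b,pb):
    oa,va=rays(a,[pa]);ob,vb=rays(b,[pb]);va,vb=va[0],vb[0]
    t=np.linalg.lstsq(np.c_[va,-vb],ob-oa,rcond=None)[0]
    A,B=oa+t[0]*va,ob+t[1]*vb; return (A+B)/2,np.linalg.norm(A-B)
def mask(d,h0,h1,s0,v0):
    return cv2.inRange(d["hsv"],(h0,s0,v0),(h1,255,255))
def blobs(m,amin=60):
    m=cv2.morphologyEx(m,cv2.MORPH_CLOSE,np.ones((3,3),np.uint8))
    cs,_=cv2.findContours(m,cv2.RETR_EXTERNAL,cv2.CHAIN_APPROX_NONE)
    return [c.reshape(-1,2) for c in cs if cv2.contourArea(c)>amin]
def circ(P,r):
    f=lambda p:np.hypot(P[:,0]-p[0],P[:,1]-p[1])-(r if r else p[2])
    c=least_squares(f,[*P[:,:2].mean(0),r or .03],loss="soft_l1",f_scale=.001); return c.x,np.median(abs(f(c.x)))
E
python3 - <<'E'
from h import *
T=grab("top");S=grab("scene")
cv2.imwrite("pics/tc.png",cv2.resize(T["pixels"][150:290,150:410,::-1],None,fx=3,fy=3,interpolation=cv2.INTER_CUBIC))
cv2.imwrite("pics/sc.png",cv2.resize(S["pixels"][145:345,190:430,::-1],None,fx=3,fy=3,interpolation=cv2.INTER_CUBIC))
for n,d in(("top",T),("scene",S)):
  o,_=rays(d,[[0,0]]);print(n,o.round(3))
  for nm,a in(("blue",(100,125,110,40)),("yel",(18,33,120,80)),("red",(0,6,150,60))):
    for c in blobs(mask(d,*a),40):
        x,y,w,h=cv2.boundingRect(c);print(nm,c.mean(0).round(1),w,h,cv2.contourArea(c),plane(d,[c.mean(0)],.074)[0].round(3),end=' ')
        if n=="top" and nm=="blue": print(*circ(plane(d,c,.074),.032),circ(plane(d,c,.074),None)[0])
        else: print()
E
```

```text
top [0.453 0.078 1.19 ]
blue [185.6 301.2] 58 7 188.5 [0.273 0.302 0.074] [0.25422037 0.30047701 0.032     ] 0.01512865373429927 [-71.8671878   -3.72205952  72.25286447]
blue [376.8 265.4] 24 22 377.5 [ 0.385 -0.227  0.074] [ 0.38467911 -0.22707158  0.032     ] 0.0012357371289190566 [ 0.38436338 -0.22699012  0.03087871]
blue [377.6 227.1] 24 22 368.5 [ 0.492 -0.228  0.074] [ 0.49225258 -0.22797429  0.032     ] 0.0011705831771266217 [ 0.49233871 -0.22800801  0.03074562]
blue [200.8 215.2] 23 23 375.5 [0.512 0.268 0.074] [0.51209725 0.26779271 0.032     ] 0.0014456735859021339 [0.51194627 0.26777477 0.03058678]
blue [386.6 193.7] 24 22 381.5 [ 0.587 -0.253  0.074] [ 0.58702647 -0.25244913  0.032     ] 0.0012398461448186945 [ 0.58704798 -0.2525247   0.03160991]
blue [279.8 158.8] 32 7 175.5 [0.677 0.052 0.074] [0.69714319 0.05257765 0.032     ] 0.00845413219468303 [0.7479398  0.05534546 0.07977217]
blue [330.1 159.8] 23 19 309.5 [ 0.678 -0.091  0.074] [ 0.67832214 -0.09047964  0.032     ] 0.003347354177893072 [ 0.67853302 -0.09028995  0.02919474]
yel [276.9 208.6] 24 24 419.0 [0.536 0.056 0.074] 
red [ 48.7 297.2] 44 4 41.5 [0.27  0.69  0.074] 
red [161.8 217.8] 11 9 75.5 [0.502 0.377 0.074] 
red [292.8 133. ] 15 17 173.0 [0.752 0.016 0.074] 
scene [-0.001 -0.7    0.633]
blue [307.  308.8] 34 25 400.5 [ 0.376 -0.231  0.074] 
blue [355.3 287.8] 32 27 332.5 [ 0.483 -0.238  0.074] 
blue [399.6 274.7] 30 21 285.0 [ 0.578 -0.258  0.074] 
blue [139.4 225.5] 29 30 87.0 [0.231 0.194 0.074] 
blue [232.7 183.6] 23 19 217.0 [0.502 0.25  0.074] 
yel [285.9 211.3] 27 25 403.0 [0.535 0.057 0.074] 
red [366.3 192.4] 17 15 165.0 [0.753 0.018 0.074] 
red [209.9 163.6] 9 14 45.5 [0.509 0.393 0.074]
```

View pics/tc.png

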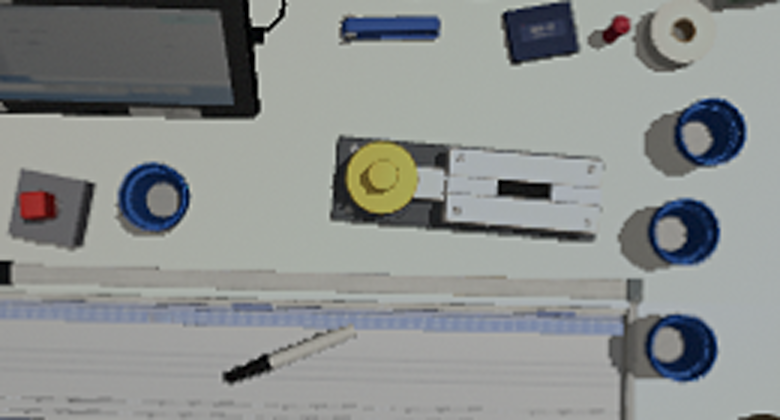

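View pics/sc.png

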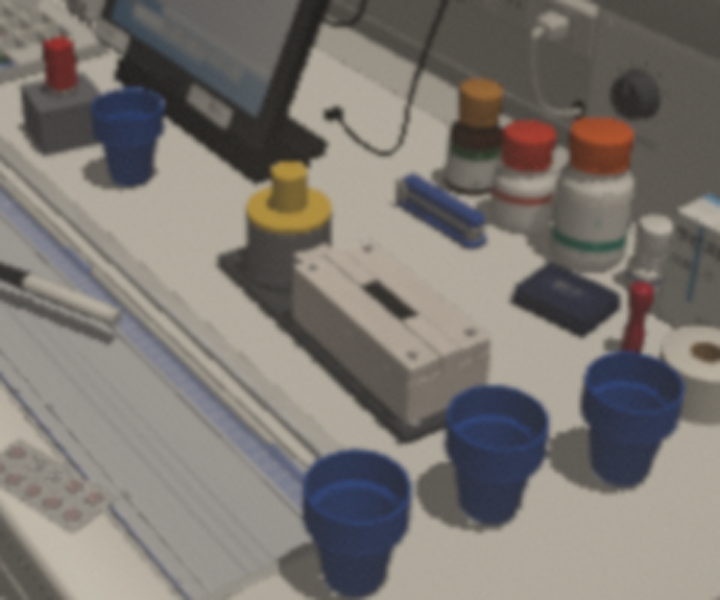

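Crops (3x): top shows the cap knob at full-image (276.7,208.3), flange (277.3,209.3), slot middle ≈(324.7,213), and the pin handle ≈(162.7,218.3). Scene shows the knob top ≈(287,202) and the handle top ≈(209,160). Triangulating these and fitting the dispenser axis next.

```bash
cat >> h.py <<'E'
def go(x,y,z,cl=None):
    """tool-frame delta to reach world TCP x,y,z; cl=wanted world angle (deg) of closing line"""
    s=env.observe();R=np.array(s["tool_rot"]);d=np.array([x,y,z])-s["position"]
    a=np.degrees(np.arctan2(R[1,1],R[0,1])); t=0
    if cl is not None: t=-((cl-a+90)%180-90)
    print("delta tool",(R.T@d).round(4),"turn",round(t,1),"| pos",np.round(s["position"],4),"closing",round(a,1),"t",s["time_s"])
E
python3 - <<'E'
from h import *
T=grab("top");S=grab("scene")
print("knob",tri(T,(276.7,208.3),S,(287,202)))
print("pin",tri(T,(162.7,218.3),S,(209.3,160.3)))
# cap flange circle top: yellow blob at z=.068
c=max(blobs(mask(T,18,33,120,80)),key=len);print("flange",circ(plane(T,c,.068),.034),circ(plane(T,c,.068),None))
# knob top: brighter blob? slot: dark in white cover
g=T["hsv"][:,:,2]
sub=g[203:223,308:342];m=(sub<70).astype(np.uint8)*255
k,lab,st,cen=cv2.connectedComponentsWithStats(m)
for i in range(1,k):
    if st[i,4]>20:print("dark",st[i],cen[i]+[308,203],plane(T,[cen[i]+[308,203]],.060))
cs=blobs(cv2.inRange(T["hsv"][195:235,290:360],(0,0,120),(180,60,255)),20)
# scene slot
g=S["hsv"][:,:,2][225:260,300:345];m=(g<60).astype(np.uint8)*255
k,lab,st,cen=cv2.connectedComponentsWithStats(m)
for i in range(1,k):
    if st[i,4]>20:print("sdark",st[i],cen[i]+[300,225],plane(S,[cen[i]+[300,225]],.060))
# cup heights: rim far/near via scene blob: triangulate cup rim centre
for P in ([.3847,-.2271],[.4923,-.228],[.587,-.2525],[.5121,.2678]):
    a=np.linspace(0,6.28,9)[:-1];print(proj(S,[*P,.074]).round(1),proj(S,[*P,0]).round(1),proj(S,np.c_[P[0]+.032*np.cos(a),P[1]+.032*np.sin(a),0*a+.074])[:,1].min().round(1))
for c in blobs(mask(S,100,125,90,30),100):
    x,y,w,h=cv2.boundingRect(c);print("scene blue bbox",x,y,w,h,'cx',x+w/2)
E
```

```text
knob (array([0.53598448, 0.0567224 , 0.09895068]), np.float64(0.002123483976365104))
pin (array([0.49829038, 0.36916695, 0.09593169]), np.float64(0.00282657343516651))
flange (array([0.53646206, 0.05635828, 0.034     ]), np.float64(0.0013616411840721432)) (array([0.53648398, 0.05645858, 0.03255035]), np.float64(0.0006033066124279327))
dark [ 8  7 18  6 89] [324.14606742 212.61797753] [[ 0.52938791 -0.07821078  0.06      ]]
sdark [13 15 13 10 40] [319.075 244.775] [[ 0.52680963 -0.0772531   0.06      ]]
[[309.3 305.6]] [[308.  335.7]] 293.6
[[355.5 283.1]] [[352.3 312.6]] 272.5
[[400.6 271.6]] [[395.6 300.6]] 261.7
[[232.8 180. ]] [[234.3 204.3]] 174.6
scene blue bbox 292 296 34 36 cx 309.0
scene blue bbox 339 274 33 34 cx 355.5
scene blue bbox 386 263 32 31 cx 402.0
scene blue bbox 125 210 30 30 cx 140.0
scene blue bbox 221 174 24 31 cx 233.0
```

```bash
python3 -c "
from h import *
go(.536,.0565,.16)"
```

```text
delta tool [-0.5101 -0.3758  0.0823] turn 0 | pos [0.122  0.5362 0.2421] closing 77.2 t 0.3
```
Total .633 m; need ≥13 rows at .05. Use 16 rows: -.032,-.0235,.005 each. In two calls (10+6).

Careful with the scale: shifts go in shares of 50 mm and turns go in units of 5 degrees. That gives: -0.032 m is -0.64, -0.0235 m is -0.47.

```bash
echo '[{"tx":-0.64, "ty":-0.47, "jaw":0.085}, {"tx":-0.64, "ty":-0.47, "jaw":0.085}, {"tx":-0.64, "ty":-0.47, "jaw":0.085}, {"tx":-0.64, "ty":-0.47, "jaw":0.085}, {"tx":-0.64, "ty":-0.47, "jaw":0.085}, {"tx":-0.64, "ty":-0.47, "jaw":0.085}, {"tx":-0.64, "ty":-0.47, "jaw":0.085}, {"tx":-0.64, "ty":-0.47, "jaw":0.085}]' | python3 nudge.py 40
echo '[{"tx":-0.64, "ty":-0.47, "jaw":0.085}, {"tx":-0.64, "ty":-0.47, "jaw":0.085}, {"tx":-0.64, "ty":-0.47, "tz":0.2, "jaw":0.085}, {"tx":-0.64, "ty":-0.47, "tz":0.2, "jaw":0.085}, {"tx":-0.64, "ty":-0.47, "tz":0.3, "jaw":0.085}, {"tx":-0.64, "ty":-0.47, "tz":0.3, "jaw":0.085}, {"tx":-0.64, "ty":-0.47, "tz":0.4, "jaw":0.085}, {"tx":-0.64, "ty":-0.47, "tz":0.2, "jaw":0.085}, {"jaw":0.085}, {"jaw":0.085}]' | python3 nudge.py
python3 -c "
from h import *
go(.536,.0565,.084)"
```

```text
time_s: 1.1
position: [0.3307, 0.2948, 0.2425]
tool_rot: [[-0.975, 0.222, 0.0], [0.222, 0.975, 0.0], [-0.0, 0.0, -1.0]]
ft_force: [0.6, 1.1, -0.7]
grip_width: 0.0852
gripper_force: 0.0
time_s: 2.1
position: [0.5379, 0.0556, 0.1618]
tool_rot: [[-0.975, 0.223, -0.001], [0.223, 0.975, 0.0], [0.001, 0.0, -1.0]]
ft_force: [-0.3, 0.6, -0.1]
grip_width: 0.0848
gripper_force: 0.0
delta tool [0.0019 0.0005 0.0778] turn 0 | pos [0.5379 0.0556 0.1618] closing 77.1 t 2.1
```

```bash
echo '[{"tx":0.04, "tz":0.6, "jaw":0.085}, {"tz":0.6, "jaw":0.085}, {"tz":0.36, "jaw":0.085}, {"jaw":0.0}, {"jaw":0.0}, {"jaw":0.0}, {"jaw":0.0}, {"jaw":0.0}, {"jaw":0.0}]' | python3 nudge.py 40
echo '[{"tz":-0.2, "jaw":0}, {"tz":-0.4, "jaw":0}, {"tz":-0.6, "jaw":0}, {"tz":-0.6, "jaw":0}, {"jaw":0}]' | python3 nudge.py
python3 -c "
from h import *
grab('scene','s1')
go(.54,.165,.1)"
```

```text
time_s: 3.0
position: [0.5364, 0.0566, 0.0857]
tool_rot: [[-0.975, 0.222, 0.002], [0.222, 0.975, -0.0], [-0.002, 0.0, -1.0]]
ft_force: [-1.3, 1.3, 5.9]
grip_width: 0.0267
gripper_force: 39.1
time_s: 3.5
position: [0.5375, 0.0563, 0.179]
tool_rot: [[-0.975, 0.222, 0.008], [0.222, 0.975, -0.001], [-0.008, 0.001, -1.0]]
ft_force: [-0.2, -0.7, -1.3]
grip_width: 0.027
gripper_force: 39.4
delta tool [0.0211 0.1066 0.0767] turn 0 | pos [0.5366 0.0564 0.1767] closing 77.2 t 3.55
```

View pics/s1.png

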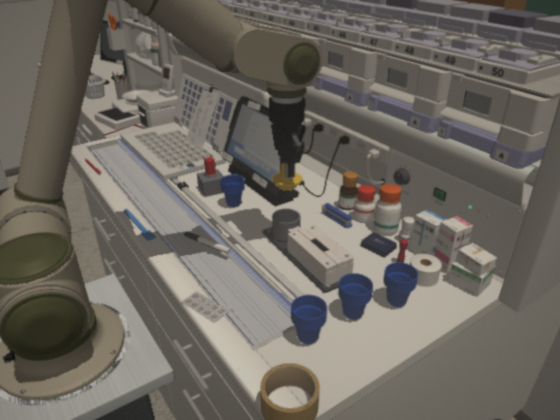

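Cap is in the gripper, at (288,180), and the tube is open at (286,222). Putting the cap on the worktop at about (0.51, 0.16).

```bash
python3 -c "
from h import *
go(.51,.16,.039)"
```

```text
delta tool [0.0496 0.0951 0.1376] turn 0 | pos [0.5366 0.0564 0.1767] closing 77.2 t 3.55
```

```bash
echo '[{"tx":0.32, "ty":0.64, "jaw":0}, {"tx":0.32, "ty":0.64, "jaw":0}, {"tx":0.352, "ty":0.622, "jaw":0}, {"tz":0.8, "jaw":0}, {"tz":0.8, "jaw":0}, {"tz":0.8, "jaw":0}, {"tz":0.24, "jaw":0}, {"tz":0.112, "jaw":0}, {"jaw":0}]' | python3 nudge.py; python3 -c "
from h import *
go(.51,.16,.0375)"
```

```text
time_s: 4.45
position: [0.5085, 0.1602, 0.0381]
tool_rot: [[-0.975, 0.222, 0.0], [0.222, 0.975, -0.0], [-0.0, -0.0, -1.0]]
ft_force: [-0.2, 1.0, -0.8]
grip_width: 0.0265
gripper_force: 39.6
delta tool [-0.0015  0.0002  0.0006] turn 0 | pos [0.5085 0.1602 0.0381] closing 77.2 t 4.45
```

```bash
cat >> h.py <<'E'
def cups(save=None):
    T=grab("top",save)
    for c in blobs(mask(T,100,125,110,40),150):
        p,e=circ(plane(T,c,.074),.032); x,y,w,h=cv2.boundingRect(c)
        if .7<w/h<1.4: print("blue",p[:2].round(4),"err",e.round(4),"r",circ(plane(T,c,.074),None)[0][2].round(4),w,h)
    c=blobs(mask(T,18,33,120,80),150)
    for k in c: print("yellow",circ(plane(T,k,.02),.034))
    return T
E
echo '[{"jaw":0.085}, {"jaw":0.085}, {"jaw":0.085}, {"jaw":0.085}, {"tz":-0.4, "jaw":0.085}, {"tz":-0.8, "jaw":0.085}, {"tz":-1, "jaw":0.085}, {"ty":-0.8, "tz":-1, "jaw":0.085}, {"ty":-1, "jaw":0.085}, {"ty":-1, "jaw":0.085}]' | python3 nudge.py
echo '[{"ty":-1, "jaw":0.085}, {"ty":-1, "jaw":0.085}, {"ty":-0.6, "jaw":0.085}, {"jaw":0.085}]' | python3 nudge.py
python3 -c "
from h import *
cups('t2')
go(.587,-.2525,.16)"
```

```text
time_s: 5.45
position: [0.4793, 0.0312, 0.187]
tool_rot: [[-0.975, 0.22, 0.003], [0.22, 0.975, -0.001], [-0.003, 0.0, -1.0]]
ft_force: [0.9, -1.0, 0.3]
grip_width: 0.0849
gripper_force: 0.0
time_s: 5.85
position: [0.4501, -0.0976, 0.1859]
tool_rot: [[-0.974, 0.226, 0.0], [0.226, 0.974, -0.001], [-0.0, -0.001, -1.0]]
ft_force: [0.3, -0.7, 0.7]
grip_width: 0.085
gripper_force: 0.0
blue [0.5121 0.2678] err 0.0014 r 0.0306 23 23
blue [ 0.5871 -0.2523] err 0.0012 r 0.0316 24 22
blue [ 0.6783 -0.0905] err 0.0033 r 0.0292 23 19
yellow (array([0.50807533, 0.16052518, 0.034     ]), np.float64(0.0026946901567268394))
delta tool [-0.1684 -0.1218  0.0258] turn 0 | pos [ 0.4504 -0.0959  0.1858] closing 77.0 t 5.9
```

View pics/t2.png

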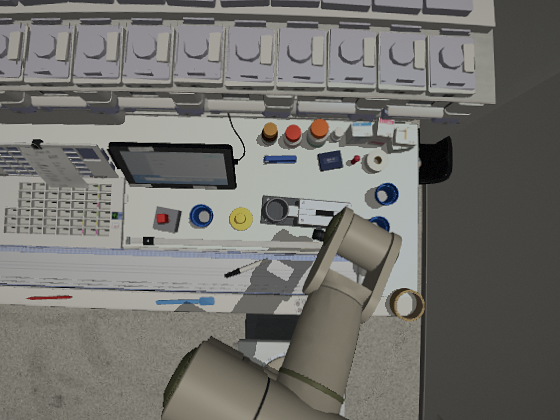

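Cap stands clear at (241,219); the far cup is unchanged at (387,193). The tube is now open at (276,208).

Converted, -0.028 m is -0.56, -0.0203 m is -0.406.

```bash
echo '[{"tx":-0.56, "ty":-0.406, "jaw":0.085}, {"tx":-0.56, "ty":-0.406, "jaw":0.085}, {"tx":-0.56, "ty":-0.406, "jaw":0.085}, {"tx":-0.56, "ty":-0.406, "jaw":0.085}, {"tx":-0.56, "ty":-0.406, "jaw":0.085}, {"tx":-0.56, "ty":-0.406, "jaw":0.085}, {"tz":0.8, "jaw":0.085}, {"jaw":0.085}, {"jaw":0.085}]' | python3 nudge.py
python3 -c "
from h import *
go(.587,-.2525,.061)"
```

```text
time_s: 6.8
position: [0.5875, -0.2492, 0.1458]
tool_rot: [[-0.975, 0.221, -0.002], [0.221, 0.975, 0.001], [0.002, 0.001, -1.0]]
ft_force: [0.1, -0.5, 0.6]
grip_width: 0.0847
gripper_force: 0.0
delta tool [-0.0004 -0.0034  0.0848] turn 0 | pos [ 0.5875 -0.2492  0.1458] closing 77.3 t 6.8
```

Converted, 0.03 m is 0.6, 0.0248 m is 0.496.

```bash
echo '[{"ty":-0.068, "tz":0.6, "jaw":0.085}, {"tz":0.6, "jaw":0.085}, {"tz":0.496, "jaw":0.085}, {"jaw":0.0}, {"jaw":0.0}, {"jaw":0.0}, {"jaw":0.0}]' | python3 nudge.py 35
echo '[{"tz":-0.6, "jaw":0}, {"tz":-0.8, "jaw":0}, {"tz":-0.8, "jaw":0}, {"tz":-0.4, "jaw":0}, {"jaw":0}, {"jaw":0}]' | python3 nudge.py
python3 -c "
from h import *
go(.5365,.0564,.19)"
```

```text
time_s: 7.5
position: [0.5874, -0.2541, 0.0629]
tool_rot: [[-0.975, 0.222, 0.002], [0.222, 0.975, -0.002], [-0.003, -0.001, -1.0]]
ft_force: [0.3, -0.3, 5.2]
grip_width: 0.0618
gripper_force: 38.8
time_s: 8.1
position: [0.5864, -0.2537, 0.1907]
tool_rot: [[-0.975, 0.222, -0.0], [0.222, 0.975, 0.0], [0.0, 0.0, -1.0]]
ft_force: [0.3, 0.6, -2.3]
grip_width: 0.062
gripper_force: 39.3
delta tool [0.1175 0.2913 0.0008] turn 0 | pos [ 0.5864 -0.2537  0.1907] closing 77.2 t 8.1
```

Converted, 0.0364 m is 0.728, 0.0147 m is 0.294.

```bash
echo '[{"tx":0.294, "ty":0.728, "jaw":0}, {"tx":0.294, "ty":0.728, "jaw":0}, {"tx":0.294, "ty":0.728, "jaw":0}, {"tx":0.294, "ty":0.728, "jaw":0}, {"tx":0.294, "ty":0.728, "jaw":0}, {"tx":0.294, "ty":0.728, "jaw":0}, {"tx":0.294, "ty":0.728, "jaw":0}, {"tx":0.292, "ty":0.73, "jaw":0}]' | python3 nudge.py
echo '[{"turn":1.5, "jaw":0}, {"turn":1.5, "jaw":0}, {"turn":1.5, "jaw":0}, {"turn":1.5, "jaw":0}, {"jaw":0}, {"jaw":0}]' | python3 nudge.py
python3 -c "
from h import *
go(.5365,.0564,.0775)
S=grab('scene','s3')
"
```

```text
time_s: 8.9
position: [0.5356, 0.0578, 0.1893]
tool_rot: [[-0.975, 0.222, -0.003], [0.222, 0.975, 0.0], [0.003, -0.0, -1.0]]
ft_force: [0.6, -0.2, -1.2]
grip_width: 0.0617
gripper_force: 39.3
time_s: 9.5
position: [0.5363, 0.0562, 0.1899]
tool_rot: [[-0.736, 0.677, -0.002], [0.677, 0.736, 0.0], [0.002, -0.001, -1.0]]
ft_force: [0.4, -0.4, -1.1]
grip_width: 0.0622
gripper_force: 39.3
delta tool [-0.0002  0.0004  0.1124] turn 0 | pos [0.5363 0.0562 0.1899] closing 47.4 t 9.5
```

View pics/s3.png

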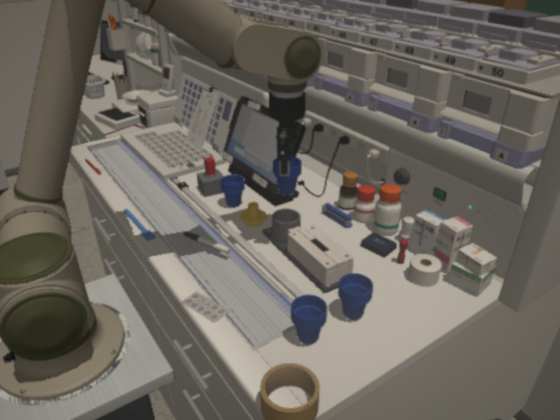

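Cup held upright at (288,175), right over the tube at (286,225).

Converted, 0.01 m is 0.2, 0.03 m is 0.6.

```bash
echo '[{"tz":0.6, "jaw":0}, {"tz":0.6, "jaw":0}, {"tz":0.4, "jaw":0}, {"tz":0.2, "jaw":0}, {"tz":0.2, "jaw":0}, {"tz":0.1, "jaw":0}, {"tz":0.08, "jaw":0}, {"jaw":0}, {"jaw":0}]' | python3 nudge.py
echo '[{"tz":0.06, "jaw":0}, {"tz":0.02, "jaw":0}, {"jaw":0}]' | python3 nudge.py
```

```text
time_s: 10.45
position: [0.537, 0.0562, 0.0825]
tool_rot: [[-0.734, 0.68, 0.001], [0.68, 0.734, -0.0], [-0.001, 0.001, -1.0]]
ft_force: [1.2, -1.0, -2.3]
grip_width: 0.0619
gripper_force: 39.3
time_s: 10.75
position: [0.5368, 0.0562, 0.0782]
tool_rot: [[-0.733, 0.68, 0.0], [0.68, 0.733, -0.0], [-0.0, 0.0, -1.0]]
ft_force: [-0.6, -0.3, -0.6]
grip_width: 0.0618
gripper_force: 39.4
```

Converted, 0.001 m is 0.02.

```bash
echo '[{"tz":0.02, "jaw":0}, {"tz":0.02, "jaw":0}, {"jaw":0}]' | python3 nudge.py; echo '[{"jaw":0.085}, {"jaw":0.085}, {"jaw":0.085}, {"tz":-0.4, "jaw":0.085}, {"tz":-0.8, "jaw":0.085}, {"tz":-0.8, "jaw":0.085}, {"turn":-1.5, "jaw":0.085}, {"turn":-1.5, "jaw":0.085}, {"turn":-1.5, "jaw":0.085}, {"turn":-1.5, "jaw":0.085}]' | python3 nudge.py; python3 -c "
from h import *
T=cups()
S=grab('scene')
for c in blobs(mask(S,100,125,90,30),100): print(cv2.boundingRect(c))
a=np.linspace(0,6.28,40)
for z in(.089,.062):
  q=proj(S,np.c_[.5365+.032*np.cos(a),.0564+.032*np.sin(a),0*a+z]);print(z,q.min(0),q.max(0))
go(.4923,-.228,.17)
"
```

```text
time_s: 11.05
position: [0.5369, 0.0562, 0.0779]
tool_rot: [[-0.734, 0.68, 0.002], [0.68, 0.734, -0.0], [-0.002, 0.001, -1.0]]
ft_force: [-7.5, -0.3, 18.1]
grip_width: 0.0619
gripper_force: 41.1
time_s: 12.05
position: [0.5367, 0.0562, 0.1758]
tool_rot: [[-0.976, 0.217, -0.0], [0.217, 0.976, 0.0], [0.0, -0.0, -1.0]]
ft_force: [-0.7, -0.9, 0.1]
grip_width: 0.0848
gripper_force: 0.0
blue [ 0.3847 -0.2271] err 0.0012 r 0.0309 24 22
blue [ 0.4923 -0.228 ] err 0.0012 r 0.0307 24 22
blue [0.5121 0.2678] err 0.0014 r 0.0306 23 23
blue [ 0.6783 -0.0905] err 0.0034 r 0.0292 23 19
yellow (array([0.50812714, 0.15847031, 0.034     ]), np.float64(0.002774366852455728))
(292, 296, 34, 35)
(339, 275, 33, 31)
(276, 199, 23, 23)
(221, 174, 24, 32)
0.089 [272.96767681 198.9394367 ] [300.60786405 212.90281362]
0.062 [273.08804626 208.71028468] [300.37398884 222.99355972]
delta tool [-0.0194 -0.287   0.0057] turn 0 | pos [0.5367 0.0562 0.1757] closing 77.2 t 12.15
```

First cup seated (18 N contact at the expected height; rim at its predicted row). Next cup.

Converted, -0.041 m is -0.82, -0.0028 m is -0.056.

```bash
echo '[{"tx":-0.056, "ty":-0.82, "jaw":0.085}, {"tx":-0.056, "ty":-0.82, "jaw":0.085}, {"tx":-0.056, "ty":-0.82, "jaw":0.085}, {"tx":-0.056, "ty":-0.82, "jaw":0.085}, {"tx":-0.056, "ty":-0.82, "jaw":0.085}, {"tx":-0.056, "ty":-0.82, "jaw":0.085}, {"tx":-0.052, "ty":-0.82, "jaw":0.085}, {"tz":0.6, "jaw":0.085}, {"jaw":0.085}, {"jaw":0.085}]' | python3 nudge.py
python3 -c "
from h import *
go(.4923,-.228,.061)
S=grab('scene')
for c in blobs(mask(S,100,125,90,30),100): print(cv2.boundingRect(c))
"
```

```text
time_s: 13.15
position: [0.4919, -0.2275, 0.146]
tool_rot: [[-0.975, 0.224, -0.001], [0.224, 0.975, 0.001], [0.001, 0.001, -1.0]]
ft_force: [-0.0, 0.5, -0.7]
grip_width: 0.085
gripper_force: 0.0
delta tool [-0.0006 -0.0005  0.085 ] turn 0 | pos [ 0.4919 -0.2275  0.146 ] closing 77.1 t 13.15
(291, 295, 36, 38)
(342, 274, 30, 32)
(274, 199, 25, 23)
(221, 174, 24, 32)
```

Converted, 0.03 m is 0.6, 0.025 m is 0.5.

```bash
echo '[{"ty":-0.01, "tz":0.6, "jaw":0.085}, {"tz":0.6, "jaw":0.085}, {"tz":0.5, "jaw":0.085}, {"jaw":0.0}, {"jaw":0.0}, {"jaw":0.0}, {"jaw":0.0}]' | python3 nudge.py 35
echo '[{"tz":-0.6, "jaw":0}, {"tz":-0.8, "jaw":0}, {"tz":-0.8, "jaw":0}, {"tz":-0.8, "jaw":0}, {"jaw":0}, {"jaw":0}]' | python3 nudge.py
python3 -c "
from h import *
go(.5367,.0564,.21)"
```

```text
time_s: 13.9
position: [0.4924, -0.2286, 0.0623]
tool_rot: [[-0.975, 0.222, 0.002], [0.222, 0.975, -0.001], [-0.002, -0.001, -1.0]]
ft_force: [0.3, 1.0, -0.4]
grip_width: 0.0616
gripper_force: 39.1
time_s: 14.5
position: [0.4918, -0.2283, 0.2119]
tool_rot: [[-0.975, 0.222, 0.002], [0.222, 0.975, -0.001], [-0.002, -0.001, -1.0]]
ft_force: [-0.6, 0.4, -1.7]
grip_width: 0.0615
gripper_force: 39.5
delta tool [0.0195 0.2876 0.0016] turn 0 | pos [ 0.4918 -0.2283  0.2119] closing 77.2 t 14.5
```

Converted, 0.0411 m is 0.822, 0.0028 m is 0.056.

```bash
echo '[{"tx":0.056, "ty":0.822, "jaw":0}, {"tx":0.056, "ty":0.822, "jaw":0}, {"tx":0.056, "ty":0.822, "jaw":0}, {"tx":0.056, "ty":0.822, "jaw":0}, {"tx":0.056, "ty":0.822, "jaw":0}, {"tx":0.056, "ty":0.822, "jaw":0}, {"tx":0.054, "ty":0.82, "jaw":0}, {"jaw":0}, {"jaw":0}, {"jaw":0}]' | python3 nudge.py
python3 -c "
from h import *
go(.5367,.0564,.105)"
```

```text
time_s: 15.5
position: [0.5364, 0.0556, 0.2102]
tool_rot: [[-0.975, 0.223, -0.002], [0.223, 0.975, -0.0], [0.002, -0.0, -1.0]]
ft_force: [-0.3, -0.4, -1.8]
grip_width: 0.0622
gripper_force: 39.6
delta tool [-0.0003  0.0009  0.1052] turn 0 | pos [0.5364 0.0556 0.2102] closing 77.1 t 15.5
```

Converted, 0.03 m is 0.6, 0.02 m is 0.4.

```bash
echo '[{"ty":0.01, "tz":0.6, "jaw":0}, {"tz":0.6, "jaw":0}, {"tz":0.4, "jaw":0}, {"tz":0.2, "jaw":0}, {"tz":0.1, "jaw":0}, {"tz":0.1, "jaw":0}, {"tz":0.06, "jaw":0}, {"tz":0.02, "jaw":0}, {"jaw":0}, {"jaw":0}]' | python3 nudge.py
echo '[{"tz":0.02, "jaw":0}, {"tz":0.02, "jaw":0}, {"jaw":0}]' | python3 nudge.py
```

```text
time_s: 16.5
position: [0.537, 0.0569, 0.1073]
tool_rot: [[-0.975, 0.222, 0.001], [0.222, 0.975, -0.0], [-0.001, 0.0, -1.0]]
ft_force: [0.8, -0.5, -1.6]
grip_width: 0.0617
gripper_force: 39.6
time_s: 16.8
position: [0.5367, 0.0569, 0.1049]
tool_rot: [[-0.975, 0.222, -0.0], [0.222, 0.975, 0.0], [0.0, -0.0, -1.0]]
ft_force: [-0.7, 0.1, -1.1]
grip_width: 0.0617
gripper_force: 39.6
```

Converted, 0.001 m is 0.02, 0.0005 m is 0.01.

```bash
echo '[{"tz":0.02, "jaw":0}, {"tz":0.01, "jaw":0}, {"jaw":0}]' | python3 nudge.py; echo '[{"jaw":0.085}, {"jaw":0.085}, {"jaw":0.085}, {"tz":-0.4, "jaw":0.085}, {"tz":-0.8, "jaw":0.085}, {"tz":-0.8, "jaw":0.085}, {"ty":-0.8, "jaw":0.085}, {"jaw":0.085}]' | python3 nudge.py; python3 -c "
from h import *
T=cups()
S=grab('scene')
for c in blobs(mask(S,100,125,90,30),100): print(cv2.boundingRect(c))
a=np.linspace(0,6.28,40)
q=proj(S,np.c_[.5365+.032*np.cos(a),.0564+.032*np.sin(a),0*a+.116]);print(q.min(0),q.max(0))
go(.3847,-.2271,.17)
"
```

```text
time_s: 17.1
position: [0.5369, 0.057, 0.1043]
tool_rot: [[-0.975, 0.222, 0.001], [0.222, 0.975, 0.0], [-0.001, 0.0, -1.0]]
ft_force: [-2.7, 1.1, 7.0]
grip_width: 0.0614
gripper_force: 40.2
time_s: 17.9
position: [0.5278, 0.0153, 0.2044]
tool_rot: [[-0.975, 0.224, 0.002], [0.224, 0.975, -0.001], [-0.002, -0.001, -1.0]]
ft_force: [-0.4, 0.2, -0.1]
grip_width: 0.085
gripper_force: 0.0
blue [ 0.3847 -0.2272] err 0.0012 r 0.0308 24 22
blue [0.5121 0.2678] err 0.0014 r 0.0306 23 23
blue [ 0.6783 -0.0905] err 0.0034 r 0.0291 23 19
yellow (array([0.50890988, 0.16000349, 0.034     ]), np.float64(0.0023854245872223373))
(292, 296, 34, 35)
(125, 210, 29, 29)
(275, 189, 25, 33)
(221, 174, 24, 32)
[272.84462268 188.92032791] [300.84675492 202.53958159]
delta tool [ 0.0847 -0.2704  0.0332] turn 0 | pos [0.5277 0.0175 0.2032] closing 77.1 t 18.0
```

Second cup seated (rim row 189, predicted 188.9). Third cup.

```bash
echo '[{"tx":0.242, "ty":-0.772, "jaw":0.085}, {"tx":0.242, "ty":-0.772, "jaw":0.085}, {"tx":0.242, "ty":-0.772, "jaw":0.085}, {"tx":0.242, "ty":-0.772, "jaw":0.085}, {"tx":0.242, "ty":-0.772, "jaw":0.085}, {"tx":0.242, "ty":-0.772, "jaw":0.085}, {"tx":0.242, "ty":-0.776, "tz":0.4, "jaw":0.085}, {"tz":0.8, "jaw":0.085}, {"jaw":0.085}, {"jaw":0.085}]' | python3 nudge.py
python3 -c "
from h import *
go(.3847,-.2271,.061)
S=grab('scene')
for c in blobs(mask(S,100,125,90,30),100): print(cv2.boundingRect(c))
"
```

```text
time_s: 19.0
position: [0.3857, -0.2264, 0.1437]
tool_rot: [[-0.975, 0.221, -0.001], [0.221, 0.975, 0.001], [0.001, 0.001, -1.0]]
ft_force: [-0.5, -0.9, -0.2]
grip_width: 0.0854
gripper_force: 0.0
delta tool [ 0.0008 -0.001   0.0827] turn 0 | pos [ 0.3857 -0.2264  0.1437] closing 77.2 t 19.0
(295, 296, 31, 34)
(273, 188, 16, 34)
(221, 174, 24, 32)
```

```bash
echo '[{"tx":0.016, "ty":-0.02, "tz":0.6, "jaw":0.085}, {"tz":0.6, "jaw":0.085}, {"tz":0.454, "jaw":0.085}, {"jaw":0.0}, {"jaw":0.0}, {"jaw":0.0}, {"jaw":0.0}]' | python3 nudge.py 35
echo '[{"tz":-0.6, "jaw":0}, {"tz":-0.8, "jaw":0}, {"tz":-0.9, "jaw":0}, {"tz":-0.9, "jaw":0}, {"jaw":0}, {"jaw":0}]' | python3 nudge.py
python3 -c "
from h import *
go(.5369,.0568,.225)"
```

```text
time_s: 19.75
position: [0.385, -0.2282, 0.0621]
tool_rot: [[-0.975, 0.222, 0.002], [0.222, 0.975, -0.002], [-0.002, -0.001, -1.0]]
ft_force: [0.7, 0.1, 4.3]
grip_width: 0.0632
gripper_force: 39.0
time_s: 20.35
position: [0.3842, -0.2277, 0.2215]
tool_rot: [[-0.975, 0.222, 0.001], [0.222, 0.975, -0.002], [-0.002, -0.001, -1.0]]
ft_force: [0.1, -0.6, -2.3]
grip_width: 0.0635
gripper_force: 39.7
delta tool [-0.0857  0.3113 -0.0037] turn 0 | pos [ 0.3842 -0.2277  0.2215] closing 77.2 t 20.35
```

Converted, 0.0389 m is 0.778, -0.0107 m is -0.214.

```bash
echo '[{"tx":-0.214, "ty":0.778, "tz":-0.02, "jaw":0}, {"tx":-0.214, "ty":0.778, "tz":-0.02, "jaw":0}, {"tx":-0.214, "ty":0.778, "tz":-0.02, "jaw":0}, {"tx":-0.214, "ty":0.778, "jaw":0}, {"tx":-0.214, "ty":0.778, "jaw":0}, {"tx":-0.214, "ty":0.778, "jaw":0}, {"tx":-0.214, "ty":0.778, "jaw":0}, {"tx":-0.216, "ty":0.78, "jaw":0}, {"jaw":0}, {"jaw":0}]' | python3 nudge.py
python3 -c "
from h import *
go(.5369,.0568,.131)
grab('scene','s4')"
```

```text
time_s: 21.35
position: [0.5364, 0.0573, 0.222]
tool_rot: [[-0.975, 0.22, -0.004], [0.22, 0.975, 0.0], [0.004, -0.001, -1.0]]
ft_force: [-0.7, -0.0, -1.2]
grip_width: 0.0634
gripper_force: 39.9
delta tool [-0.0009 -0.0003  0.091 ] turn 0 | pos [0.5364 0.0573 0.222 ] closing 77.3 t 21.35
```

View pics/s4.png

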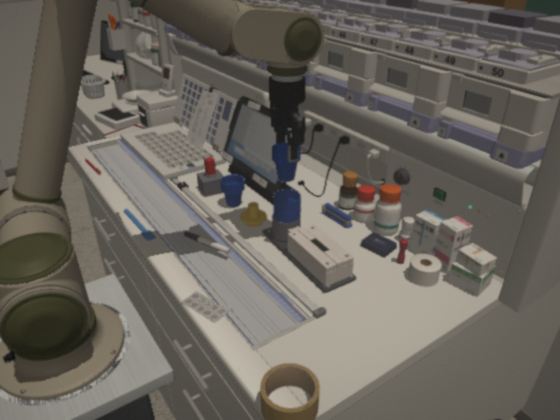

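Two cups stand nested in the tube at (287,205), with the third held upright above at (285,160). Lowering it.

Converted, 0.03 m is 0.6, 0.01 m is 0.2.

```bash
echo '[{"tx":-0.01, "tz":0.6, "jaw":0}, {"tz":0.6, "jaw":0}, {"tz":0.2, "jaw":0}, {"tz":0.2, "jaw":0}, {"tz":0.1, "jaw":0}, {"tz":0.06, "jaw":0}, {"jaw":0}, {"jaw":0}]' | python3 nudge.py
echo '[{"tz":0.02, "jaw":0}, {"tz":0.02, "jaw":0}, {"jaw":0}]' | python3 nudge.py
```

```text
time_s: 22.2
position: [0.5377, 0.0565, 0.1364]
tool_rot: [[-0.975, 0.222, 0.001], [0.222, 0.975, -0.0], [-0.001, 0.0, -1.0]]
ft_force: [-0.8, 0.3, -1.1]
grip_width: 0.0637
gripper_force: 39.9
time_s: 22.5
position: [0.5374, 0.0566, 0.1338]
tool_rot: [[-0.975, 0.222, 0.0], [0.222, 0.975, -0.0], [-0.0, -0.0, -1.0]]
ft_force: [-0.3, -0.2, -1.6]
grip_width: 0.0637
gripper_force: 39.9
```

Converted, 0.001 m is 0.02.

```bash
echo '[{"tz":0.02, "jaw":0}, {"tz":0.02, "jaw":0}, {"jaw":0}]' | python3 nudge.py; echo '[{"tz":0.02, "jaw":0}, {"jaw":0}]' | python3 nudge.py
```

```text
time_s: 22.8
position: [0.5375, 0.0566, 0.1317]
tool_rot: [[-0.975, 0.222, 0.0], [0.222, 0.975, 0.0], [-0.0, 0.0, -1.0]]
ft_force: [0.3, -0.0, -1.9]
grip_width: 0.0631
gripper_force: 39.9
time_s: 23.0
position: [0.5377, 0.0567, 0.1313]
tool_rot: [[-0.975, 0.222, 0.001], [0.222, 0.975, 0.0], [-0.001, 0.0, -1.0]]
ft_force: [-0.5, 0.6, 3.4]
grip_width: 0.0633
gripper_force: 40.3
```

Converted, -0.04 m is -0.8, -0.03 m is -0.6.

```bash
echo '[{"jaw":0.085}, {"jaw":0.085}, {"jaw":0.085}, {"tz":-0.4, "jaw":0.085}, {"tz":-0.8, "jaw":0.085}, {"tz":-0.6, "jaw":0.085}, {"jaw":0.085}, {"jaw":0.085}]' | python3 nudge.py; python3 -c "
from h import *
T=cups()
S=grab('scene')
for c in blobs(mask(S,100,125,90,30),100): print(cv2.boundingRect(c))
a=np.linspace(0,6.28,40)
q=proj(S,np.c_[.5365+.032*np.cos(a),.0564+.032*np.sin(a),0*a+.143]);print(q.min(0),q.max(0))
go(.5121,.2678,.18)
"
```

```text
time_s: 23.8
position: [0.5373, 0.0565, 0.2207]
tool_rot: [[-0.975, 0.222, 0.0], [0.222, 0.975, -0.0], [-0.0, -0.0, -1.0]]
ft_force: [0.6, -0.1, -1.3]
grip_width: 0.085
gripper_force: 0.0
blue [0.5121 0.2678] err 0.0014 r 0.0306 23 23
blue [ 0.6783 -0.0905] err 0.0033 r 0.0292 23 19
yellow (array([0.51167731, 0.18295848, 0.034     ]), np.float64(0.006384223349246557))
(125, 210, 29, 29)
(273, 179, 27, 43)
(221, 174, 24, 32)
[272.71881863 178.6451421 ] [301.09077195 191.89463303]
delta tool [0.071  0.2004 0.0396] turn 0 | pos [0.5369 0.0566 0.2195] closing 77.2 t 23.9
```

Converted, 0.05 m is 1, 0.0334 m is 0.668.

```bash
echo '[{"tx":0.236, "ty":0.668, "jaw":0.085}, {"tx":0.236, "ty":0.668, "jaw":0.085}, {"tx":0.236, "ty":0.668, "jaw":0.085}, {"tx":0.236, "ty":0.668, "jaw":0.085}, {"tx":0.236, "ty":0.668, "jaw":0.085}, {"tx":0.24, "ty":0.668, "tz":0.4, "jaw":0.085}, {"tz":1, "jaw":0.085}, {"jaw":0.085}, {"jaw":0.085}]' | python3 nudge.py
python3 -c "
from h import *
go(.5121,.2678,.061)
S=grab('scene','s5')
for c in blobs(mask(S,100,125,90,30),100): print(cv2.boundingRect(c))
"
```

```text
time_s: 24.8
position: [0.5126, 0.2673, 0.1505]
tool_rot: [[-0.975, 0.222, -0.002], [0.222, 0.975, -0.001], [0.002, -0.001, -1.0]]
ft_force: [0.0, -1.4, 0.8]
grip_width: 0.0853
gripper_force: 0.0
delta tool [0.0004 0.0005 0.0895] turn 0 | pos [0.5126 0.2673 0.1505] closing 77.2 t 24.8
(273, 179, 27, 43)
(222, 174, 23, 32)
```

Careful with the scale: shifts go in shares of 50 mm and turns go in units of 5 degrees. That gives: 0.03 m is 0.6, 0.0295 m is 0.59.

```bash
echo '[{"tx":0.008, "ty":0.01, "tz":0.6, "jaw":0.085}, {"tz":0.6, "jaw":0.085}, {"tz":0.59, "jaw":0.085}, {"jaw":0.0}, {"jaw":0.0}, {"jaw":0.0}, {"jaw":0.0}]' | python3 nudge.py 35
echo '[{"tz":-0.6, "jaw":0}, {"tz":-0.9, "jaw":0}, {"tz":-1, "jaw":0}, {"tz":-1, "jaw":0}, {"tz":-0.3, "jaw":0}, {"jaw":0}, {"jaw":0}]' | python3 nudge.py
python3 -c "
from h import *
go(.5372,.0566,.25)"
```

```text
time_s: 25.55
position: [0.5132, 0.2684, 0.063]
tool_rot: [[-0.975, 0.222, 0.003], [0.222, 0.975, 0.001], [-0.003, 0.001, -1.0]]
ft_force: [-0.3, -0.7, -1.3]
grip_width: 0.0632
gripper_force: 38.6
time_s: 26.25
position: [0.512, 0.2682, 0.2507]
tool_rot: [[-0.975, 0.222, -0.001], [0.222, 0.975, -0.0], [0.001, -0.001, -1.0]]
ft_force: [0.0, -0.9, -1.3]
grip_width: 0.0633
gripper_force: 39.4
delta tool [-0.0716 -0.2007  0.0007] turn 0 | pos [0.512  0.2682 0.2507] closing 77.2 t 26.25
```

```bash
echo '[{"tx":-0.238, "ty":-0.668, "jaw":0}, {"tx":-0.238, "ty":-0.668, "jaw":0}, {"tx":-0.238, "ty":-0.668, "jaw":0}, {"tx":-0.238, "ty":-0.668, "jaw":0}, {"tx":-0.238, "ty":-0.668, "jaw":0}, {"tx":-0.238, "ty":-0.668, "jaw":0}, {"jaw":0}, {"jaw":0}, {"jaw":0}]' | python3 nudge.py
python3 -c "
from h import *
go(.5372,.0566,.158)"
```

```text
time_s: 27.15
position: [0.5372, 0.0578, 0.2504]
tool_rot: [[-0.975, 0.221, -0.002], [0.221, 0.975, 0.0], [0.002, 0.0, -1.0]]
ft_force: [0.2, 0.3, -0.9]
grip_width: 0.0635
gripper_force: 39.5
delta tool [-0.0005 -0.0012  0.0924] turn 0 | pos [0.5372 0.0578 0.2504] closing 77.2 t 27.15
```

```bash
echo '[{"ty":-0.02, "tz":0.6, "jaw":0}, {"tz":0.6, "jaw":0}, {"tz":0.2, "jaw":0}, {"tz":0.2, "jaw":0}, {"tz":0.1, "jaw":0}, {"tz":0.08, "jaw":0}, {"jaw":0}, {"jaw":0}]' | python3 nudge.py
echo '[{"tz":0.02, "jaw":0}, {"tz":0.02, "jaw":0}, {"tz":0.02, "jaw":0}, {"jaw":0}]' | python3 nudge.py; echo '[{"tz":0.02, "jaw":0}, {"jaw":0}]' | python3 nudge.py
```

```text
time_s: 27.95
position: [0.5376, 0.0561, 0.1629]
tool_rot: [[-0.975, 0.222, 0.001], [0.222, 0.975, -0.0], [-0.001, 0.0, -1.0]]
ft_force: [-1.0, 0.4, -1.5]
grip_width: 0.0637
gripper_force: 39.5
time_s: 28.35
position: [0.5373, 0.056, 0.1592]
tool_rot: [[-0.975, 0.222, 0.0], [0.222, 0.975, -0.0], [-0.0, -0.0, -1.0]]
ft_force: [-0.1, -0.6, -1.2]
grip_width: 0.0637
gripper_force: 39.5
time_s: 28.55
position: [0.5375, 0.0559, 0.1589]
tool_rot: [[-0.975, 0.222, 0.001], [0.222, 0.975, -0.001], [-0.001, -0.0, -1.0]]
ft_force: [-1.8, -0.8, 4.7]
grip_width: 0.0629
gripper_force: 39.9
```

```bash
echo '[{"jaw":0.085}, {"jaw":0.085}, {"jaw":0.085}, {"tz":-0.4, "jaw":0.085}, {"tz":-0.8, "jaw":0.085}, {"tz":-0.8, "jaw":0.085}, {"jaw":0.085}, {"jaw":0.085}]' | python3 nudge.py; python3 -c "
from h import *
T=cups()
S=grab('scene')
for c in blobs(mask(S,100,125,90,30),100): print(cv2.boundingRect(c))
a=np.linspace(0,6.28,40)
q=proj(S,np.c_[.5365+.032*np.cos(a),.0564+.032*np.sin(a),0*a+.170]);print(q.min(0),q.max(0))
go(.5085,.1602,.25)
"
```

```text
time_s: 29.35
position: [0.5374, 0.0562, 0.2586]
tool_rot: [[-0.975, 0.222, 0.001], [0.222, 0.975, -0.0], [-0.001, 0.0, -1.0]]
ft_force: [-0.5, 0.4, -1.2]
grip_width: 0.0851
gripper_force: 0.0
blue [ 0.6784 -0.0905] err 0.0033 r 0.0292 23 19
yellow (array([0.51331036, 0.18904759, 0.034     ]), np.float64(0.004810462665464553))
(125, 210, 28, 29)
(274, 168, 26, 54)
[272.59019947 168.10584603] [301.34002428 180.95844656]
delta tool [0.0508 0.0952 0.0071] turn 0 | pos [0.5369 0.0561 0.2571] closing 77.2 t 29.45
```

All four cups nested (rim row 168, predicted 168.1). Fetching the cap.

Converted, 0.05 m is 1, 0.04 m is 0.8.

```bash
echo '[{"tx":0.338, "ty":0.634, "jaw":0.085}, {"tx":0.338, "ty":0.634, "jaw":0.085}, {"tx":0.34, "ty":0.636, "jaw":0.085}, {"tz":0.8, "jaw":0.085}, {"tz":1, "jaw":0.085}, {"tz":0.6, "jaw":0.085}, {"jaw":0.085}, {"jaw":0.085}]' | python3 nudge.py; python3 -c "
from h import *
go(.5085,.1602,.038)
S=grab('scene','s6')"
```

```text
time_s: 30.25
position: [0.5091, 0.1602, 0.1384]
tool_rot: [[-0.975, 0.222, -0.001], [0.222, 0.975, -0.0], [0.001, -0.0, -1.0]]
ft_force: [0.0, 0.7, 1.8]
grip_width: 0.0852
gripper_force: 0.0
delta tool [ 5.000e-04 -1.000e-04  1.004e-01] turn 0 | pos [0.5091 0.1602 0.1384] closing 77.2 t 30.25
```

View pics/s6.png

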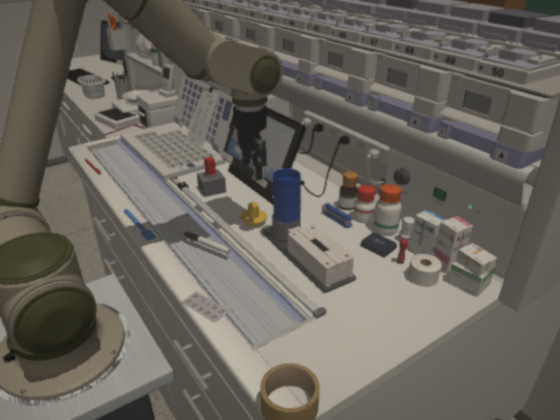

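Stack of four stands straight at (287,190); cap at (254,213) under the open gripper.

Converted, 0.02 m is 0.4, 0.04 m is 0.8.

```bash
echo '[{"tz":0.8, "jaw":0.085}, {"tz":0.8, "jaw":0.085}, {"tz":0.4, "jaw":0.085}, {"jaw":0.0}, {"jaw":0.0}, {"jaw":0.0}, {"jaw":0.0}, {"jaw":0.0}, {"jaw":0.0}]' | python3 nudge.py 40
echo '[{"tz":-0.4, "jaw":0}, {"tz":-0.8, "jaw":0}, {"tz":-1, "jaw":0}, {"tz":-1, "jaw":0}, {"tz":-1, "jaw":0}, {"tz":-0.24, "jaw":0}, {"jaw":0}, {"jaw":0}]' | python3 nudge.py
python3 -c "
from h import *
go(.5372,.0563,.255)"
```

```text
time_s: 31.2
position: [0.5098, 0.1603, 0.04]
tool_rot: [[-0.975, 0.222, 0.003], [0.222, 0.975, 0.0], [-0.003, 0.001, -1.0]]
ft_force: [-1.0, -0.6, 6.8]
grip_width: 0.0271
gripper_force: 39.0
time_s: 32.0
position: [0.5084, 0.1601, 0.2597]
tool_rot: [[-0.975, 0.222, -0.001], [0.222, 0.975, -0.0], [0.001, -0.0, -1.0]]
ft_force: [-0.0, -0.1, -1.1]
grip_width: 0.0264
gripper_force: 39.8
delta tool [-0.0511 -0.0949  0.0046] turn 0 | pos [0.5084 0.1601 0.2597] closing 77.2 t 32.0
```

Converted, -0.0317 m is -0.634, -0.0316 m is -0.632.

```bash
echo '[{"tx":-0.34, "ty":-0.632, "jaw":0}, {"tx":-0.34, "ty":-0.632, "jaw":0}, {"tx":-0.342, "ty":-0.634, "jaw":0}, {"jaw":0}, {"jaw":0}, {"jaw":0}, {"tz":0.4, "jaw":0}, {"tz":0.4, "jaw":0}, {"tz":0.2, "jaw":0}, {"jaw":0}]' | python3 nudge.py
echo '[{"tz":0.1, "jaw":0}, {"tz":0.08, "jaw":0}, {"tz":0.04, "jaw":0}, {"jaw":0}, {"jaw":0}]' | python3 nudge.py; python3 -c "
from h import *
go(.5372,.0563,.1955)"
```

```text
time_s: 33.0
position: [0.537, 0.0571, 0.2091]
tool_rot: [[-0.975, 0.221, -0.003], [0.221, 0.975, 0.0], [0.003, -0.0, -1.0]]
ft_force: [0.0, -0.3, -0.9]
grip_width: 0.0265
gripper_force: 39.9
time_s: 33.5
position: [0.5378, 0.0563, 0.1995]
tool_rot: [[-0.975, 0.222, 0.0], [0.222, 0.975, -0.0], [-0.0, 0.0, -1.0]]
ft_force: [-1.0, 1.2, -0.5]
grip_width: 0.0264
gripper_force: 39.9
delta tool [ 0.0006 -0.0001  0.004 ] turn 0 | pos [0.5378 0.0563 0.1995] closing 77.2 t 33.5
```

Converted, 0.001 m is 0.02.

```bash
echo '[{"tz":0.02, "jaw":0}, {"tz":0.02, "jaw":0}, {"tz":0.02, "jaw":0}, {"jaw":0}]' | python3 nudge.py; echo '[{"tz":0.02, "jaw":0}, {"tz":0.01, "jaw":0}, {"jaw":0}]' | python3 nudge.py
```

```text
time_s: 33.9
position: [0.5377, 0.0563, 0.1962]
tool_rot: [[-0.975, 0.222, -0.0], [0.222, 0.975, 0.0], [0.0, 0.0, -1.0]]
ft_force: [0.0, 0.8, -0.9]
grip_width: 0.0265
gripper_force: 39.9
time_s: 34.2
position: [0.538, 0.0564, 0.1958]
tool_rot: [[-0.975, 0.222, 0.002], [0.222, 0.975, -0.0], [-0.002, 0.0, -1.0]]
ft_force: [-2.2, 0.7, 7.1]
grip_width: 0.027
gripper_force: 40.6
```

```bash
echo '[{"jaw":0.085}, {"jaw":0.085}, {"jaw":0.085}, {"tz":-0.4, "jaw":0.085}, {"tz":-0.8, "jaw":0.085}, {"tz":-0.6, "jaw":0.085}, {"tx":0.8, "jaw":0.085}, {"tx":0.8, "jaw":0.085}, {"tx":0.8, "jaw":0.085}, {"jaw":0.085}]' | python3 nudge.py
python3 - <<'E'
from h import *
T=grab("top");S=grab("scene")
a=np.linspace(0,6.28,40)
for c in blobs(mask(S,18,33,120,80),40):print("S yel",cv2.boundingRect(c))
for r,z in((.014,.208),(.034,.176)):
    q=proj(S,np.c_[.5372+r*np.cos(a),.0564+r*np.sin(a),0*a+z]);print("pred",z,q.min(0).round(1),q.max(0).round(1))
t=cv2.resize(T["pixels"][200:236,145:189,::-1],None,fx=9,fy=9,interpolation=cv2.INTER_CUBIC)
s=cv2.resize(S["pixels"][145:200,190:240,::-1],None,fx=7,fy=7,interpolation=cv2.INTER_CUBIC)
s2=cv2.resize(S["pixels"][150:245,250:325,::-1],None,fx=4,fy=4,interpolation=cv2.INTER_CUBIC)
o=np.zeros((590,800,3),np.uint8);o[:324,:396]=t;o[:385,400:750]=s[:590,:400];cv2.imwrite("pics/pin.png",o[:400]);cv2.imwrite("pics/cap.png",s2)
E
```

```text
time_s: 35.2
position: [0.417, 0.084, 0.2851]
tool_rot: [[-0.975, 0.221, -0.001], [0.221, 0.975, 0.0], [0.001, 0.0, -1.0]]
ft_force: [0.4, 0.7, 0.8]
grip_width: 0.0849
gripper_force: 0.0
S yel (272, 156, 29, 25)
pred 0.208 [280.9 156.1] [293.7 161.4]
pred 0.176 [271.9 165.3] [302.6 178.8]
```

View pics/pin.png

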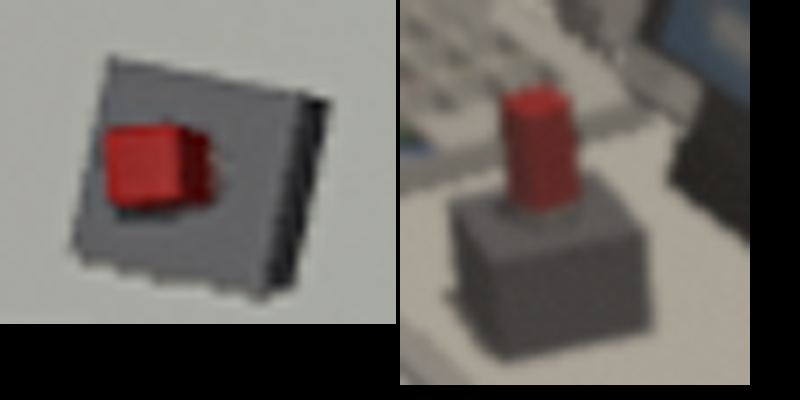

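View pics/cap.png

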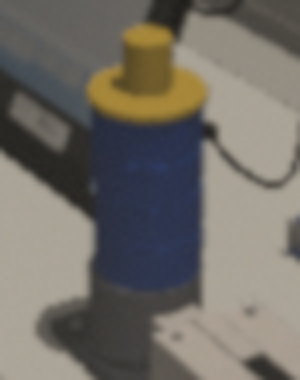

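Cap is seated flat on the stack (yellow spans rows 156–181, as predicted). Pin crop: handle top face corners at 9x crop (107,129), (180,124), (185,196), (113,207); in scene its top centre is about (209.3,158.6).

Run:
```python
from h import *
T=grab("top");S=grab("scene")
f=lambda c:(np.array(c)+.5)/9-.5+[145,200]
H=f([(107,129),(180,124),(185,196),(113,207)]);B=f([(110,60),(300,92),(265,295),(75,250)])
print("tri",tri(T,H.mean(0),S,(209.3,158.6)))
P=plane(T,H,.098);print(P.round(4),P.mean(0)); d=np.diff(np.r_[P,P[:1]],axis=0);print(np.hypot(d[:,0],d[:,1]),np.degrees(np.arctan2(d[:,1],d[:,0])))
Q=plane(T,B,.046);print(Q.round(4),Q.mean(0)); d=np.diff(np.r_[Q,Q[:1]],axis=0);print(np.hypot(d[:,0],d[:,1]),np.degrees(np.arctan2(d[:,1],d[:,0])))
m=mask(T,0,6,150,60)|mask(T,174,180,150,60)
c=min(blobs(m,30),key=lambda k:abs(k.mean(0)-[163,218]).sum());print("red",cv2.boundingRect(c))
go(*P.mean(0)[:2],.2)
```

```text
tri (array([0.49998735, 0.37331434, 0.09905584]), np.float64(0.0015957415055951039))
[[0.5111 0.3857 0.098 ]
 [0.5132 0.3634 0.098 ]
 [0.4913 0.361  0.098 ]
 [0.4874 0.3828 0.098 ]] [0.50074443 0.37322665 0.098     ]
[0.02237527 0.02196384 0.02221366 0.02381894] [ -84.56369043 -173.58371007  100.21454299    6.91453904]
[[0.5358 0.4004 0.046 ]
 [0.5272 0.339  0.046 ]
 [0.4625 0.3476 0.046 ]
 [0.475  0.4089 0.046 ]] [0.50014367 0.37398227 0.046     ]
[0.06191525 0.06535435 0.06259607 0.06140997] [-97.98230203 172.46617179  78.4067297   -8.02428452]
red (157, 214, 11, 9)
delta tool [-0.0127  0.3009  0.0848] turn 0 | pos [0.4215 0.0827 0.2848] closing 77.2 t 35.4
```

Converted, 0.043 m is 0.86, -6.5 degrees is -1.3.

```bash
echo '[{"ty":0.86, "jaw":0.085}, {"ty":0.86, "jaw":0.085}, {"ty":0.86, "jaw":0.085}, {"ty":0.86, "jaw":0.085}, {"ty":0.86, "jaw":0.085}, {"ty":0.86, "jaw":0.085}, {"ty":0.86, "jaw":0.085}, {"turn":-1.3, "jaw":0.085}, {"turn":-1.3, "jaw":0.085}, {"turn":-1.3, "jaw":0.085}]' | python3 nudge.py
echo '[{"jaw":0.085}, {"jaw":0.085}]' | python3 nudge.py; python3 -c "
from h import *
go(.5003,.3735,.14)"
```

```text
time_s: 36.4
position: [0.4885, 0.377, 0.2835]
tool_rot: [[-0.993, -0.121, -0.001], [-0.121, 0.993, -0.001], [0.001, -0.001, -1.0]]
ft_force: [0.2, 0.5, -1.2]
grip_width: 0.0849
gripper_force: 0.0
time_s: 36.6
position: [0.4881, 0.3765, 0.2841]
tool_rot: [[-0.994, -0.113, -0.001], [-0.113, 0.994, -0.0], [0.001, -0.0, -1.0]]
ft_force: [0.2, -0.2, -0.3]
grip_width: 0.0848
gripper_force: 0.0
delta tool [-0.0119 -0.0043  0.1441] turn 0 | pos [0.4881 0.3765 0.2841] closing 96.5 t 36.6
```

Converted, 0.045 m is 0.9, 0.03 m is 0.6.

```bash
echo '[{"tx":-0.238, "ty":-0.086, "tz":0.6, "jaw":0.085}, {"tz":0.9, "jaw":0.085}, {"tz":0.9, "jaw":0.085}, {"tz":0.6, "jaw":0.085}, {"tz":0.6, "jaw":0.085}, {"tz":0.4, "jaw":0.085}, {"tz":0.16, "jaw":0.085}, {"jaw":0.085}, {"jaw":0.085}]' | python3 nudge.py; python3 -c "
from h import *
go(.5003,.3735,.076)"
echo '[{"jaw":0}, {"jaw":0}, {"jaw":0}, {"jaw":0}, {"jaw":0}, {"jaw":0}, {"jaw":0}]' | python3 nudge.py 60
```

```text
time_s: 37.5
position: [0.5004, 0.3738, 0.0778]
tool_rot: [[-0.993, -0.115, 0.002], [-0.115, 0.993, 0.001], [-0.002, 0.001, -1.0]]
ft_force: [0.2, 0.1, -0.5]
grip_width: 0.0849
gripper_force: 0.0
delta tool [ 0.0002 -0.0003  0.0018] turn 0 | pos [0.5004 0.3738 0.0778] closing 96.6 t 37.5
time_s: 38.2
position: [0.5, 0.3737, 0.0772]
tool_rot: [[-0.993, -0.116, 0.001], [-0.116, 0.993, 0.0], [-0.001, 0.0, -1.0]]
ft_force: [-0.7, -0.6, 4.3]
grip_width: 0.023
gripper_force: 59.3
```

```bash
echo '[{"tz":-0.2, "jaw":0}, {"tz":-0.6, "jaw":0}, {"tz":-0.8, "jaw":0}, {"tz":-0.8, "jaw":0}, {"tx":0.8, "jaw":0}, {"tx":0.8, "jaw":0}, {"tx":0.4, "jaw":0}, {"jaw":0}, {"jaw":0}]' | python3 nudge.py; python3 -c "
from h import *
go(.40,-.078,.2,87)"
```

```text
time_s: 39.1
position: [0.4007, 0.362, 0.1973]
tool_rot: [[-0.993, -0.117, 0.001], [-0.117, 0.993, 0.0], [-0.001, 0.0, -1.0]]
ft_force: [0.1, -0.4, 0.6]
grip_width: 0.0234
gripper_force: 60.0
delta tool [ 0.052  -0.4369 -0.0028] turn 9.7 | pos [0.4007 0.362  0.1973] closing 96.7 t 39.1
```

Converted, 4.9 degrees is 0.98.

```bash
echo '[{"turn":0.98, "jaw":0}, {"turn":0.96, "jaw":0}]' | python3 nudge.py;echo '[{"tx":-0.046, "ty":-0.878, "jaw":0}, {"tx":-0.046, "ty":-0.878, "jaw":0}, {"tx":-0.046, "ty":-0.878, "jaw":0}, {"tx":-0.046, "ty":-0.878, "jaw":0}, {"tx":-0.046, "ty":-0.878, "jaw":0}, {"tx":-0.046, "ty":-0.878, "jaw":0}, {"tx":-0.046, "ty":-0.878, "jaw":0}, {"tx":-0.046, "ty":-0.878, "jaw":0}, {"tx":-0.046, "ty":-0.878, "jaw":0}, {"tx":-0.046, "ty":-0.878, "jaw":0}]' | python3 nudge.py; echo '[{"jaw":0}, {"jaw":0}]' | python3 nudge.py
python3 - <<'E'
from h import *
go(.5294,-.078,.16,87)
T=grab("top");S=grab("scene")
# slot corners: refine with both views
g=cv2.GaussianBlur(T["hsv"][:,:,2],(3,3),0)
for n,d,(x0,y0,x1,y1) in(("T",T,(308,203,342,223)),("S",S,(300,225,345,260))):
    g=d["hsv"][y0:y1,x0:x1,2];
    for th in(60,75,90):
        k,l,st,cen=cv2.connectedComponentsWithStats((g<th).astype(np.uint8))
        for i in range(1,k):
            if 25<st[i,4]<250:
                ys,xs=np.where(l==i);P=plane(d,np.c_[xs+x0,ys+y0],.06)[:,:2];u=np.linalg.svd(P-P.mean(0))[2]
                pr=(P-P.mean(0))@u.T;print(n,th,st[i],(cen[i]+[x0,y0]).round(1),P.mean(0).round(4),"mid",(P.mean(0)+((pr.max(0)+pr.min(0))/2)@u).round(4),np.ptp(pr,axis=0).round(4),u[0].round(3))
cv2.imwrite("pics/slot.png",cv2.resize(S["pixels"][150:290,250:380,::-1],None,fx=4,fy=4,interpolation=cv2.INTER_CUBIC))
E
```

```text
time_s: 39.3
position: [0.4016, 0.362, 0.1966]
tool_rot: [[-0.998, 0.057, 0.0], [0.057, 0.998, -0.0], [-0.0, -0.0, -1.0]]
ft_force: [-0.1, -0.1, -1.0]
grip_width: 0.0234
gripper_force: 60.0
time_s: 40.3
position: [0.4008, -0.0804, 0.197]
tool_rot: [[-0.999, 0.054, 0.001], [0.054, 0.999, -0.0], [-0.001, -0.0, -1.0]]
ft_force: [1.4, -0.2, -0.7]
grip_width: 0.0233
gripper_force: 60.0
time_s: 40.5
position: [0.4008, -0.079, 0.1967]
tool_rot: [[-0.998, 0.056, -0.0], [0.056, 0.998, 0.0], [0.0, 0.0, -1.0]]
ft_force: [0.1, 1.1, -1.5]
grip_width: 0.0235
gripper_force: 60.2
delta tool [-0.1284  0.0082  0.0367] turn -0.2 | pos [ 0.4008 -0.079   0.1967] closing 86.8 t 40.5
T 60 [ 8  7 17  6 83] [324.  212.6] [ 0.5295 -0.0779] mid [ 0.5293 -0.0778] [0.0465 0.0134] [-0.064 -0.998]
T 75 [ 8  7 18  6 89] [324.1 212.6] [ 0.5294 -0.0782] mid [ 0.5292 -0.0789] [0.0486 0.0144] [-0.043 -0.999]
T 90 [ 8  7 18  6 90] [324.2 212.6] [ 0.5294 -0.0785] mid [ 0.5292 -0.079 ] [0.0488 0.0144] [-0.042 -0.999]
S 60 [13 15 13 10 40] [319.1 244.8] [ 0.5268 -0.0772] mid [ 0.5269 -0.0766] [0.0396 0.0075] [-0.056 -0.998]
S 75 [12 15 15 11 58] [319.2 244.8] [ 0.5269 -0.0774] mid [ 0.527 -0.077] [0.0425 0.0106] [-0.07  -0.998]
S 90 [12 14 16 12 73] [319.2 244.8] [ 0.5271 -0.0773] mid [ 0.5271 -0.0765] [0.0457 0.0121] [-0.06  -0.998]
```

View pics/slot.png

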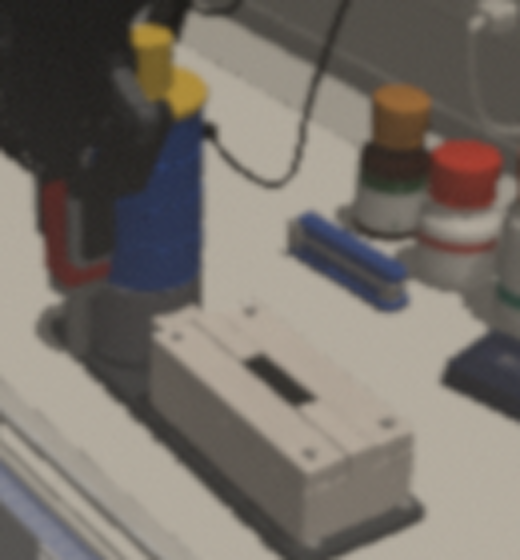

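Slot visible at scene-crop (282,379), i.e. full-image (320,245). Top gives the middle at (0.529,-0.0785), in line with the tube minus 135 mm. The pin is held upright at crop (75,240). I'll enter near the slot's -y end and slide towards the tube.

Converted, 0.02 m is 0.4, -0.018 m is -0.36.

```bash
echo '[{"tx":-0.64, "ty":0.04, "jaw":0}, {"tx":-0.64, "ty":0.04, "jaw":0}, {"tx":-0.64, "ty":0.04, "tz":0.2, "jaw":0}, {"tx":-0.632, "ty":0.04, "tz":0.4, "jaw":0}, {"ty":-0.36, "tz":0.2, "jaw":0}, {"jaw":0}, {"jaw":0}, {"jaw":0}]' | python3 nudge.py; python3 -c "
from h import *
go(.5288,-.0963,.155)"
```

```text
time_s: 41.4
position: [0.5272, -0.0934, 0.1576]
tool_rot: [[-0.999, 0.052, 0.001], [0.052, 0.999, -0.0], [-0.001, -0.0, -1.0]]
ft_force: [-0.7, 0.8, -0.1]
grip_width: 0.0229
gripper_force: 60.2
delta tool [-0.0017 -0.0028  0.0026] turn 0 | pos [ 0.5272 -0.0934  0.1576] closing 87.0 t 41.4
```

```bash
echo '[{"tx":-0.034, "ty":-0.056, "tz":0.1, "jaw":0}, {"tz":0.2, "jaw":0}, {"tz":0.12, "jaw":0}, {"jaw":0}]' | python3 nudge.py; echo '[{"tz":0.08, "jaw":0}, {"tz":0.08, "jaw":0}, {"tz":0.06, "jaw":0}, {"jaw":0}, {"jaw":0}]' | python3 nudge.py;python3 -c "
from h import *
go(.5288,-.0963,.119)"
```

```text
time_s: 41.8
position: [0.5282, -0.097, 0.1346]
tool_rot: [[-0.999, 0.053, -0.002], [0.053, 0.999, 0.001], [0.002, 0.001, -1.0]]
ft_force: [-0.3, -0.2, 0.2]
grip_width: 0.0233
gripper_force: 60.2
time_s: 42.3
position: [0.5287, -0.0972, 0.1247]
tool_rot: [[-0.999, 0.053, -0.0], [0.053, 0.999, 0.0], [0.0, 0.0, -1.0]]
ft_force: [-0.8, 0.0, -0.8]
grip_width: 0.0234
gripper_force: 60.2
delta tool [-0.0001  0.0009  0.0057] turn 0 | pos [ 0.5287 -0.0972  0.1247] closing 87.0 t 42.3
```

Tip is inside the slot (8 mm down, no contact). Feeling for the slide.

Converted, 0.002 m is 0.04.

```bash
echo '[{"tz":0.04, "jaw":0}, {"tz":0.04, "jaw":0}, {"jaw":0}]' | python3 nudge.py;echo '[{"tz":0.02, "jaw":0}, {"tz":0.02, "jaw":0}, {"jaw":0}]' | python3 nudge.py; echo '[{"tz":0.02, "jaw":0}, {"jaw":0}]' | python3 nudge.py
```

```text
time_s: 42.6
position: [0.5286, -0.0972, 0.1205]
tool_rot: [[-0.999, 0.053, -0.001], [0.053, 0.999, 0.0], [0.001, 0.0, -1.0]]
ft_force: [-1.1, 0.8, -1.1]
grip_width: 0.0232
gripper_force: 60.2
time_s: 42.9
position: [0.5287, -0.0973, 0.119]
tool_rot: [[-0.999, 0.053, -0.0], [0.053, 0.999, -0.0], [-0.0, -0.0, -1.0]]
ft_force: [-3.1, 0.2, 2.2]
grip_width: 0.0235
gripper_force: 60.9
time_s: 43.1
position: [0.5288, -0.0973, 0.1188]
tool_rot: [[-0.999, 0.053, 0.001], [0.053, 0.999, -0.0], [-0.001, -0.0, -1.0]]
ft_force: [-5.2, 0.1, 11.3]
grip_width: 0.0233
gripper_force: 62.0
```

```bash
for i in 1; do echo '[{"ty":0.04, "jaw":0}, {"ty":0.04, "jaw":0}, {"jaw":0}]' | python3 nudge.py; echo '[{"ty":0.04, "jaw":0}, {"ty":0.04, "jaw":0}, {"jaw":0}]' | python3 nudge.py; echo '[{"ty":0.04, "jaw":0}, {"ty":0.04, "jaw":0}, {"jaw":0}]' | python3 nudge.py; done | grep -E "pos|ft"
```

```text
position: [0.529, -0.0945, 0.1188]
ft_force: [-5.1, -5.8, 8.6]
position: [0.5291, -0.0898, 0.1182]
ft_force: [-2.3, 0.4, 0.2]
position: [0.5293, -0.0849, 0.1175]
ft_force: [-1.9, 0.5, -1.5]
```

Downward force vanished at y ≈ -0.090 to -0.085, so the hole should be there. Pressing down gently.

Converted, 0.002 m is 0.04, 0.001 m is 0.02.

```bash
echo '[{"tz":0.04, "jaw":0}, {"tz":0.02, "jaw":0}, {"jaw":0}]' | python3 nudge.py | grep -E "pos|ft"; echo '[{"tz":0.04, "jaw":0}, {"tz":0.04, "jaw":0}, {"jaw":0}]' | python3 nudge.py| grep -E "pos|ft"
```

```text
position: [0.5293, -0.0852, 0.1145]
ft_force: [-2.3, 0.6, -2.3]
position: [0.5293, -0.0853, 0.1104]
ft_force: [-1.5, 0.5, -2.2]
```

```bash
for r in 1; do echo '[{"tz":0.06, "jaw":0}, {"tz":0.06, "jaw":0}, {"jaw":0}]' | python3 nudge.py; echo '[{"tz":0.06, "jaw":0}, {"tz":0.06, "jaw":0}, {"jaw":0}]' | python3 nudge.py;  done | grep -E "pos|ft"
```

```text
position: [0.5293, -0.0852, 0.1043]
ft_force: [-2.3, 0.5, -2.3]
position: [0.5293, -0.0852, 0.0983]
ft_force: [-2.6, -0.1, -1.7]
```

```bash
(echo '[{"tz":0.06, "jaw":0}, {"tz":0.04, "jaw":0}, {"jaw":0}]' | python3 nudge.py; echo '[{"tz":0.02, "jaw":0}, {"tz":0.02, "jaw":0}, {"jaw":0}]' | python3 nudge.py; echo '[{"tz":0.02, "jaw":0}, {"jaw":0}]' | python3 nudge.py) | grep -E "pos|ft"
```

```text
position: [0.5292, -0.0852, 0.0934]
ft_force: [-3.7, 0.3, -2.7]
position: [0.5293, -0.0852, 0.0917]
ft_force: [-5.1, 0.8, 0.5]
position: [0.5293, -0.0853, 0.0912]
ft_force: [-5.7, 1.6, 4.3]
```

```bash
(echo '[{"tz":0.02, "jaw":0}, {"tz":0.02, "jaw":0}, {"jaw":0}]' | python3 nudge.py; echo '[{"jaw":0.06}, {"jaw":0.06}, {"jaw":0.06}, {"jaw":0.06}, {"tz":-0.6, "jaw":0.06}, {"tz":-1, "jaw":0.06}, {"tz":-1, "jaw":0.06}, {"tx":1, "jaw":0.06}, {"tx":1, "jaw":0.06}, {"tx":1, "jaw":0.06}]' | python3 nudge.py) | grep -E "pos|ft|grip"
python3 - <<'E'
from h import *
T=grab("top");S=grab("scene")
m=lambda d:mask(d,0,6,130,40)|mask(d,174,180,130,40)
for n,d in(("T",T),("S",S)):
    for c in blobs(m(d),20): print(n,cv2.boundingRect(c))
    g=lambda z,r:proj(d,[[.5293+i*r,-.0852+j*r,z] for i in(-1,1) for j in(-1,1)])
    print("pred handle top z=.112",g(.112,.012).min(0),g(.112,.012).max(0),"bottom .066",g(.066,.012).max(0))
cv2.imwrite("pics/end.png",np.hstack([cv2.resize(S["pixels"][145:285,240:370,::-1],None,fx=3,fy=3),cv2.resize(T["pixels"][140:280,235:370,::-1],None,fx=3,fy=3)]))
E
```

```text
position: [0.5293, -0.0853, 0.0911]
ft_force: [-12.0, 3.0, 24.5]
grip_width: 0.0232
gripper_force: 63.7
position: [0.3781, -0.0771, 0.2187]
ft_force: [0.1, -1.1, 1.3]
grip_width: 0.06
gripper_force: 0.0
T (27, 296, 44, 4)
T (323, 207, 11, 10)
T (351, 156, 9, 8)
T (286, 125, 15, 17)
pred handle top z=.112 [324.89316835 206.95792703] [333.87162301 216.04474976] bottom .066 [331.21407247 216.941347  ]
S (317, 223, 13, 23)
S (358, 185, 17, 17)
pred handle top z=.112 [315.29907416 221.30200209] [331.65006734 230.05988944] bottom .066 [330.4456131  248.44860751]
```

View pics/end.png

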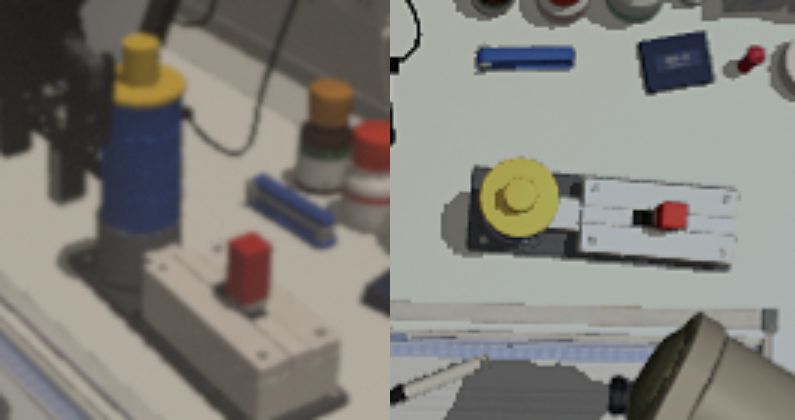

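The pin stands upright with its flange on the cover (scene-crop (249,270), top-crop (670,215)). The cap is on the stack, the gripper is clear and the bystanders haven't moved. Handing in.

```bash
python3 -c "
from rig import env
print(env.close_job())"
```

```text
the job is handed in; nothing more can be done
None
```

The job is done and handed in at about 46 s robot time: all four cups are nested in the tube with the cap on top, and the pin is fully home in the hidden hole and released; the hand-in call returned no verdict.

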